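# Check a hot plate with the surface probe, then hold its support bracket over the posts

## Robot

A 7-joint arm with a two-finger parallel gripper is mounted at the origin on the work surface. World frame = base frame: x ahead of the robot, y to its left, z up, the work surface at z = 0. Lengths are in m, angles in rad, forces in N, time in s.
With the tool pointing down it reaches from about 0.35 to 0.9 m from the base axis. Payload 8.1 kg.
Tool frame: the origin (TCP) lies midway between the tips of the shut fingers; the grasp point (between the pads) lies 19 mm behind it (arm.pinch_z is the distance from the TCP to the grasp point, in m); z points along the fingers, y is the direction in which the jaws open and shut (so a half turn about z gives the same grasp; the last joint's range is limited). The gripper opens to 92 mm and grips with 3 to 60 N. Pads are 19 mm wide; open, the fingers measure 130 mm over their backs; the gripper's body (75 mm by 190 mm) begins 47 mm behind the grasp point.
Start: joints at [1.16, 0.434, 0.025, 1.573, -0.012, 1.134, -0.075], TCP at [0.189, -0.596, 0.199] pointing down, gripper open.
Joint ranges: [-2.62, 2.62], [-0.44, 2.09], [-1.27, 1.32], [0.08, 2.57], [-1.32, 4.46], [0.12, 2], [-2.74, 2.74]. Speed limits (rad/s): [2.22, 2.22, 3.01, 3.01, 3.14, 3.14, 3.14].

## Interface

Orientations are given as a rotation vector (axis times angle).
In Python, from cell import arm, eyes gives the robot as it stands.
- The arm moves only by the tool apply_moves, never from a script. Its argument "targets" is one flat list of numbers, 5 for each row, row after row: the closure, from 0 (fully open) to 1 (shut), then the shift along the tool's x, y, z each as a share of 40 cm, from -1 to 1, then the turn about the tool's z as a share of pi/2 rad, from -1 to 1. A call has 1 to 20 rows; each row shifts and turns the commanded pose from where the row before left it, along the tool's axes as they then stand; what a row does not reach is not made up. A row lasts 1/8 s, in which the tool goes at most 62.5 mm and 10.7 degrees, less where a joint would pass 70% of its speed; a pose out of reach is approached as far as the arm can. A call with a number of a shift or a turn outside -1 to 1 is refused whole. A call with a gripper value outside its range is refused whole. The fingers move at their own pace and stop on an object; "grip_force" is the grip in N (left out, the last holds). Time passes only in rows, so rows that do not move let the fingers close. It gives the time, the measured TCP pose, the force and the opening at its end, in the units of the state.
- arm.observe(): the state, without advancing time (a new reading comes with each control period).
- eyes.get_image(name): name is "scene" or "top" or "wrist"; returns the picture (400x640x3 uint8, red, green, blue); there is no depth.
- eyes.camera_params(name): a dict with "camera_matrix" (3x3 intrinsics, pixels), "xyz" and "attitude" of the camera in the world; the wrist camera has in their place "hand_eye" (4x4, takes a point from camera to tool coordinates, whose origin is the TCP and whose axes are the flange's). Camera axes: x right, y down, z forward; pixel columns grow to the right and rows downward; lengths in m; the calibration is good to about 2 mm. A picture is of the moment at which its call begins: read the wrist's pose just before it. camera_params takes no time and is no camera call.
- arm.sign_off(): hands the job in, once; it reports no verdict.
The state is a dict: "clock": time; "joints": joint angles; "dq": joint speeds; "joint_efforts": joint torques, N m; "position": TCP position; "ee_rot": TCP orientation; "force": force on the tool from outside, world axes, zero at the start; "ft_torque": the same for the moment, N m; "width": opening from 0.0 (shut) to 1.0 (fully open).
Only numpy, scipy, OpenCV 4.12 (cv2) and the standard library are available. Lean on these libraries where they do the work, as an engineer would, in place of code of your own. Each camera call takes 0.05 s, during which the arm holds its last target.

## Task

Before the support bracket goes on the hot plate, check the plate has cooled: take the surface probe from its holder, touch its tip for about half a second inside the ring near the thick post, then the same inside the ring near the thin post, and stand the probe back in its holder. Then grip the cast bracket at its balance point, lift it, and finish still holding it level and motionless about 30 mm clear above the two posts, its big boss hole over the thick post and its small eye over the thin one. Do not disturb the beaker, jar and dish.

Things in the scene. Friction and masses are not known exactly. Their poses are not given: they have to be found in the camera images.
- fixture: fixed hot plate: white housing 270 mm (x) by 170 mm (y), 70 mm high, with a bare square aluminium plate, 150 by 150 mm, its top 80 mm above the bench. Origin on the bench under its middle; x from its front (two black knobs, thin post) to its back (thick post), z up. It stands left or right of the holder, turned up to 17 degrees.
- spot_back (a point): centre of the marked ring (24 mm across, dot in its middle) near the thick post, on the top surface of the aluminium plate, at 45, 40, 80 mm in the hot plate's frame
- spot_front (a point): centre of the like ring near the thin post, on the plate's top surface, at -45, -40, 80 mm in the hot plate's frame
- stud_top (a point): middle of the top of the thick upright steel post (14 mm diameter), at 100, 0, 130 mm in the hot plate's frame; z up
- rest_top (a point): middle of the top of the thin upright steel post (8 mm diameter), at -100, 0, 130 mm in the hot plate's frame; z up
- bracket: loose grey cast bracket, about 0.45 kg (varies), lying level: heavy round boss (52 mm diameter, 40 tall, upright hole 18 mm), straight bar (16 mm wide, 24 tall, 8 to 32 mm above the bracket's underside), small eye (26 mm diameter, 40 tall, hole 12 mm); 200 mm from hole to hole. Origin on its underside below the balance point (on the bar, 66 mm from the boss hole); x along the bar to the boss, z up.
- bracket_balance (a point): the bracket's balance point: in the middle of the bar's width and height, 20 mm above the bracket's underside; grip the bar across its 16 mm width here
- bracket_bore (a point): axis of the boss hole at the bracket's underside, 66, 0, 0 mm in the bracket's frame
- bracket_eye (a point): axis of the small eye's hole at the bracket's underside, -134, 0, 0 mm in the bracket's frame
- holder: fixed grey block 56 by 56 mm, 80 mm tall, with one upright round hole 17 mm wide and 75 mm deep in the middle of its top; holds the probe. Origin under its middle on the bench, z up.
- holder_hole0 (a point): centre of the holder's hole at its mouth, 80 mm above the bench
- probe: loose surface probe, 80 g, upright in the holder: steel stem 8 mm diameter and 70 mm long with round tip, below a black round handle 22 mm diameter from 70 to 136 mm above the tip (narrower cap to 140 mm). The handle's lower edge rests on the holder's top, the tip then 10 mm above the bench. Origin at the tip, z up along the handle.
- probe_tip (a point): the probe's tip (same point as its origin)
- beaker: bystander: small open glass beaker, 60 mm across, 80 mm tall, origin under its middle; leave alone
- jar: bystander: amber jar with white cap, 60 mm across, 80 mm tall, origin under its middle; leave alone
- dish: bystander: white ceramic dish, 90 mm across, 30 mm tall, origin under its middle; leave alone
Things that resemble listed ones, but are neither listed nor needed, are in the scene too. There is more than one size of the probe; the one meant has the size given above.

How it is judged:
By the outcome, as a careful person would: the job done as asked, in the order asked, and still so for the second after the job is handed in, while the arm keeps its last pose, push and grip.
It also fails if it takes over 70 s, if anything falls off the work surface, if the arm or the gripper's body presses on something with over 40 N, if the wrist force passes 120 N, or if a joint passes its speed limit or range.

## Working session

There is one attempt and no reset: what is moved stays moved. The work goes in short steps, Python scripts to look and compute and a tool call to move; the robot and the scene stay as the last step left them, time stands still between calls to the robot, and variables do not carry over. Pictures are saved under pics/ and viewed, and the job is handed in when it is done.

Besides the shell and the picture viewer there is one more tool, called after "Emit:" as name(argument=value, ...), one argument or row to a line, values as JSON. apply_moves: Moves the arm, as the interface text tells. Its arguments: {"type":"object","properties":{"targets":{"type":"array"},"grip_force":{"type":"number"}},"required":["targets"]}

```bash
mkdir -p pics; ls; python3 - <<'E'
from cell import arm, eyes
import cv2, numpy as np
print(arm.observe(), arm.pinch_z)
for n in ["scene","top","wrist"]:
    print(n, eyes.camera_params(n))
    cv2.imwrite(f"pics/{n}0.png", eyes.get_image(n)[:,:,::-1])
E
```

```text
pics
{'clock': 0.0, 'joints': array([ 1.16044262,  0.43521182,  0.02500129,  1.57406302, -0.01160666,
        1.13403926, -0.07507228]), 'dq': array([-7.45610277e-04,  1.38224792e-04,  1.14790010e-05,  1.91432714e-03,
       -1.25383020e-03, -1.63385835e-03, -2.95191749e-03]), 'joint_efforts': array([ 5.41880872e-04, -6.67853165e+01,  9.84983481e-01, -3.14457715e+01,
       -6.07379386e-02,  4.32807428e-02,  1.48941836e-04]), 'position': array([ 0.18908531, -0.5951325 ,  0.19826547]), 'ee_rot': array([-3.10297950e+00, -4.81169758e-01,  6.07901067e-04]), 'force': array([-0.15273976, -0.81433241,  0.04060573]), 'ft_torque': array([-0.03438299, -0.02431753, -0.00350567]), 'width': 0.9979114616319672} 0.0188
scene {'camera_matrix': array([[398.69820736,   0.        , 316.84332204],
       [  0.        , 398.69820736, 200.05592956],
       [  0.        ,   0.        ,   1.        ]]), 'xyz': array([1.3800982 , 0.65223849, 0.84020717]), 'attitude': array([-1.10889397, -2.22423588,  1.17073595])}
top {'camera_matrix': array([[434.90729945,   0.        , 320.30016282],
       [  0.        , 434.90729945, 202.89821247],
       [  0.        ,   0.        ,   1.        ]]), 'xyz': array([ 0.33060933, -0.01426812,  1.57364351]), 'attitude': array([-2.14066276,  2.11796385, -0.16022885])}
wrist {'camera_matrix': array([[337.34153984,   0.        , 322.51764785],
       [  0.        , 337.34153984, 190.10169932],
       [  0.        ,   0.        ,   1.        ]]), 'hand_eye': array([[-6.42850687e-04, -9.64840924e-01, -2.62833748e-01,
         7.06941526e-02],
       [ 9.99999754e-01, -5.46639102e-04, -4.39177821e-04,
        -9.48491178e-04],
       [ 2.80061531e-04, -2.62833965e-01,  9.64841038e-01,
        -1.86143707e-01],
       [ 0.00000000e+00,  0.00000000e+00,  0.00000000e+00,
         1.00000000e+00]])}
```

View pics/scene0.png

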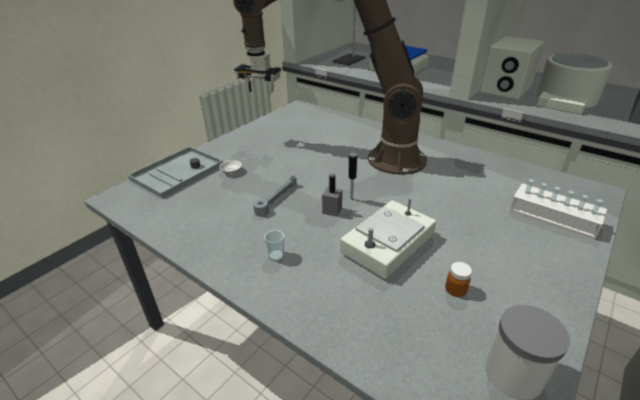

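View pics/top0.png

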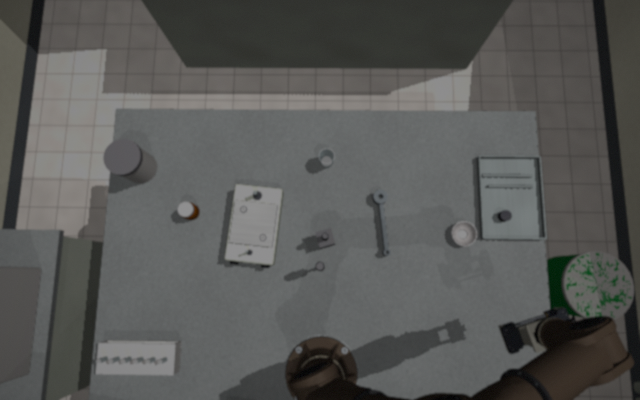

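View pics/wrist0.png

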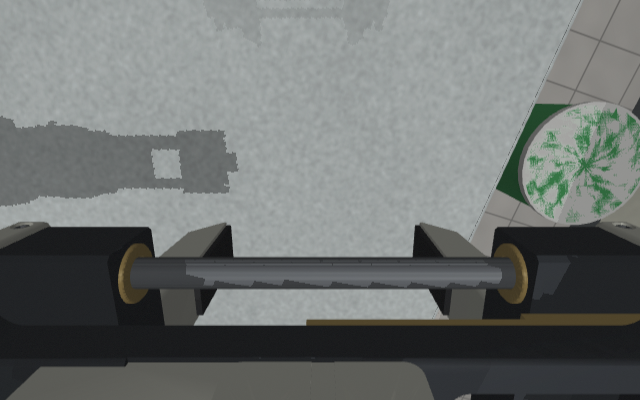

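The overview shows the hot plate left of the holder, at about (253,225) in the top view. The holder is at (324,240), the bracket at (381,222), and a second larger probe near (318,267). I'll zoom in next.

```bash
cat > h.py <<'E'
from cell import arm, eyes
import cv2, numpy as np
from scipy.spatial.transform import Rotation as R
def cam(n, st=None):
    p=eyes.camera_params(n)
    K=np.array(p["camera_matrix"])
    if n=="wrist":
        st=st or arm.observe()
        H=np.array(p["hand_eye"]); Rt=R.from_rotvec(st["ee_rot"]).as_matrix()
        return K, Rt@H[:3,:3], np.array(st["position"])+Rt@H[:3,3]
    return K, R.from_rotvec(p["attitude"]).as_matrix(), np.array(p["xyz"])
def onplane(c,uv,z):
    K,Rm,t=c; d=Rm@np.linalg.solve(K,[uv[0],uv[1],1.0]); return t+d*(z-t[2])/d[2]
def proj(c,P):
    K,Rm,t=c; q=K@(Rm.T@(np.asarray(P)-t)); return q[:2]/q[2]
def crop(im,x,y,w,h,s,fn):
    cv2.imwrite(fn, cv2.resize(im[y:y+h,x:x+w,::-1],None,fx=s,fy=s,interpolation=cv2.INTER_CUBIC))
E
python3 - <<'E'
from h import *
t=cv2.imread("pics/top0.png")[:,:,::-1]; s=cv2.imread("pics/scene0.png")[:,:,::-1]
crop(t,210,150,200,140,4,"pics/top0c.png"); crop(s,230,130,220,150,3.6,"pics/scene0c.png")
c=cam("top")
for n,uv,z in [("holder",(324,240),.08),("hp",(253,225),.07),("boss",(379,197),.04),("eye",(386,253),.04),("big",(319,267),.14),("beaker",(326,157),.08),("dish",(462,233),.03),("jar",(188,210),.08)]: print(n,onplane(c,uv,z))
E
```

```text
holder [ 0.4490374  -0.00598747  0.08      ]
hp [0.49939704 0.24185985 0.07      ]
boss [ 0.60801664 -0.20086249  0.04      ]
eye [ 0.40904392 -0.22327526  0.04      ]
big [0.35607568 0.0090782  0.14      ]
beaker [ 0.74301796 -0.01003116  0.08      ]
dish [ 0.48301297 -0.49422725  0.03      ]
jar [0.54849517 0.46918284 0.08      ]
```

View pics/top0c.png

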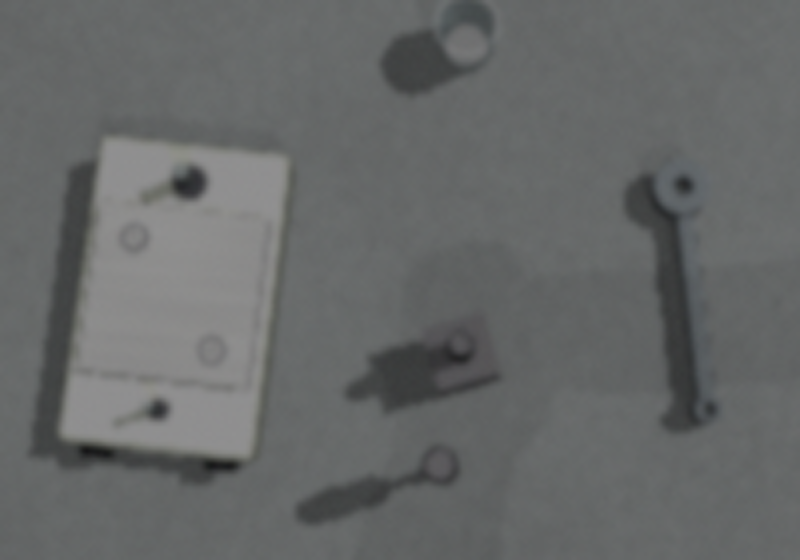

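View pics/scene0c.png

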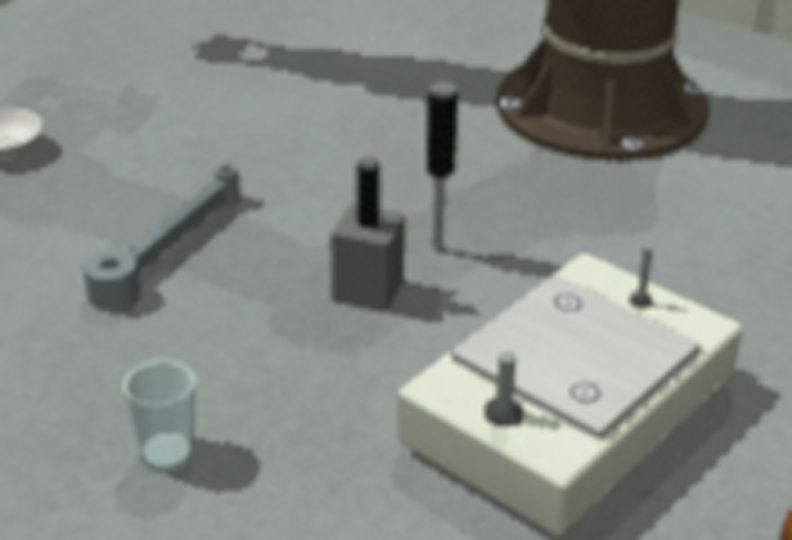

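```bash
cat >> h.py <<'E'
def plan(P,xdir=None,st=None):
    """print tool-axis shares for total shift to TCP P and turn so tool x has world heading xdir (deg, nearest mod 180)"""
    st=st or arm.observe(); Rt=R.from_rotvec(st["ee_rot"]).as_matrix()
    d=Rt.T@(np.array(P)-st["position"]); h=np.degrees(np.arctan2(Rt[1,0],Rt[0,0]))
    print("pos",st["position"].round(4),"heading",h.round(2),"toolz",Rt[:,2].round(4),"clock",st["clock"])
    n=int(np.ceil(np.linalg.norm(d)/.055)); print("shift m",d.round(4),"shares",(d/.4).round(4),"n>=",n)
    if xdir is not None:
        e=(xdir-h+90)%180-90; print("turn about tool z share", round(-e/90,4),"deg",-e)
E
python3 - <<'E'
from h import *
plan([.47,-.2,.3],0)
plan([.47,-.2,.3],17)
E
```

```text
pos [ 0.1891 -0.5953  0.1984] heading 17.63 toolz [-5.0e-04  1.1e-03 -1.0e+00] clock 0.15
shift m [ 0.3874 -0.2918 -0.1013] shares [ 0.9684 -0.7294 -0.2532] n>= 10
turn about tool z share 0.1959 deg 17.62941878631412
pos [ 0.1891 -0.5953  0.1984] heading 17.63 toolz [-5.0e-04  1.1e-03 -1.0e+00] clock 0.15
shift m [ 0.3874 -0.2918 -0.1013] shares [ 0.9684 -0.7294 -0.2532] n>= 10
turn about tool z share 0.007 deg 0.629418786314119
```

Emit:
apply_moves(
  targets=[0,0.08,-0.06,-0.04,0,0,0.08,-0.06,-0.04,0,0,0.08,-0.06,-0.03,0,0,0.08,-0.06,-0.03,0,0,0.08,-0.06,-0.03,0,0,0.08,-0.06,-0.02,0,0,0.08,-0.06,-0.02,0,0,0.08,-0.06,-0.02,0,0,0.08,-0.06,-0.02,0,0,0.08,-0.06,0,0,0,0.08,-0.06,0,0,0,0.08,-0.06,0,0,0,0,0,0,0.1,0,0,0,0,0.1,0,0,0,0,0,0,0,0,0,0],
)

```text
clock: 2.15
position: [0.4679, -0.2049, 0.2989]
ee_rot: [-3.142, 0.005, 0.0]
force: [0.1, -0.4, 0.5]
width: 1.002
```

```bash
python3 - <<'E'
from h import *
st=arm.observe(); print(st)
im=eyes.get_image("wrist"); cv2.imwrite("pics/w1.png",im[:,:,::-1])
np.save("w1_st.npy",st,allow_pickle=True)
c=cam("wrist",st)
for P in [[.608,-.2,.04],[.409,-.223,.04],[.449,-.006,.08]]: print(proj(c,P))
E
```

```text
{'clock': 2.15, 'joints': array([ 0.47749754,  0.19067284, -0.20382528,  1.67326166,  0.04003328,
        1.28197404, -1.30802009]), 'dq': array([ 1.31228043e-03, -7.52840079e-06, -1.74946462e-03, -2.91028039e-03,
       -3.79454224e-04, -7.08728085e-04, -7.96978912e-03]), 'joint_efforts': array([-1.82408416e-01, -4.88321328e+01, -1.02542885e+00, -3.33617735e+01,
       -4.20458894e-02, -6.68822229e-02, -8.28628941e-02]), 'position': array([ 0.4679331 , -0.20485913,  0.29893214]), 'ee_rot': array([-3.14152585e+00,  4.82829941e-03,  3.66824709e-04]), 'force': array([ 0.14021309, -0.42935177,  0.46995987]), 'ft_torque': array([ 0.06433654,  0.02935515, -0.02599871]), 'width': 1.002028548593404}
[318.97086996  38.88733994]
[336.65293528 195.6668518 ]
[161.59377573 174.11329298]
```

View pics/w1.png

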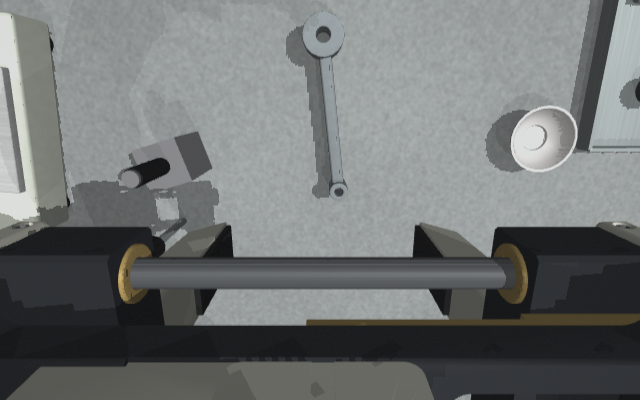

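The wrist view shows the bracket with its boss hole at about (323,34) and eye at (339,191). The holder and probe are at about (150,165). I'll measure the holes by contour.

```bash
python3 - <<'E'
from h import *
im=cv2.imread("pics/w1.png"); st=np.load("w1_st.npy",allow_pickle=True).item(); c=cam("wrist",st)
crop(im[:,:,::-1],280,0,90,210,3.8 if 0 else 2.8,"pics/w1b.png")
g=cv2.cvtColor(im,cv2.COLOR_BGR2GRAY)
print(g[24:46,310:338:2]); print(g[180:202,328:350:2])
E
```

```text
[[152 150 150 152 155 158 157 158 158 159 159 159 159 162]
 [155 154 149 151 161 157 137 144 154 158 159 159 161 162]
 [160 160 155 155 159 128  89 101 126 156 159 160 162 162]
 [160 159 162 162 143  63  57  55  68 138 158 160 162 161]
 [160 160 161 162 103  59  58  56  54 100 158 159 162 161]
 [159 160 161 156  70  57  57  55  54  53 152 160 161 161]
 [158 160 161 128  65  57  54  55  53  51 131 160 160 160]
 [159 159 162  85  57  55  56  51  51  51 100 159 161 160]
 [160 160 162  81  57  61  76  72  56  51  87 160 161 160]
 [160 159 163  82  60  83  93  93  78  51  67 161 161 161]
 [160 159 162  79  78  97  93  95  95  62  56 161 161 161]
 [161 159 162  68  95  97  94  95  94  83  66 160 161 159]
 [162 160 161  59  94  96  96  95  94  94  88 160 160 159]
 [161 159 161  94  93  95  98  95  93  94 113 160 160 160]
 [161 159 161 132  93  96  98  94  93  96 138 158 159 159]
 [160 160 161 153  95  97  98  96  94  90 154 159 159 159]
 [159 159 160 162 111  99  99  96  96 113 159 158 159 159]
 [159 160 160 161 142 104 100  97 107 153 159 160 159 159]
 [159 161 160 161 160 131 122 120 138 
[... 533 characters left out ...]
  70 148 153 150 134 128 151 157 116 157]
 [105  84 149 153 127  96  72 138 153 150 156]
 [103 103 149 149  77  74  63 101 151 157 153]
 [103 129 151 130  59  63  63  57 147 155 152]
 [102 140 152 100  60  63  63  60 145 155 152]
 [103 141 152  95  60  63  63  60 144 155 155]
 [103 138 151 122  70  63  64  60 146 155 159]
 [103 125 151 149  84  68  63  86 147 155 160]
 [104 121 149 159 100  71  69 128 149 154 159]
 [103 149 147 153 135 111 116 149 151 153 158]
 [129 157 138 150 153 151 153 149 153 156 158]
 [158 160 142 146 151 153 150 150 153 158 156]
 [159 162 160 145 146 150 148 151 155 156 154]
 [161 160 161 152 148 149 150 152 158 155 154]
 [160 159 161 156 156 153 155 155 158 157 156]]
```

View pics/w1b.png

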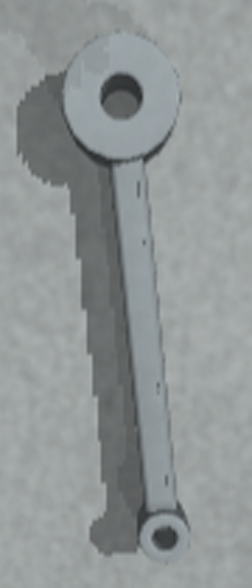

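```bash
cat >> h.py <<'E'
def hole(g,seed,thr,box=14):
    x,y=map(int,seed); s=g[max(0,y-box):y+box,x-box:x+box]
    m=(s<thr).astype(np.uint8); n,l,stt,ce=cv2.connectedComponentsWithStats(m,connectivity=4)
    k=min(range(1,n),key=lambda i:np.hypot(*(ce[i]-[box,y-max(0,y-box)]))+ (1e3 if stt[i,4]<20 else 0))
    mm=(l==k).astype(np.uint8); cs,_=cv2.findContours(mm,cv2.RETR_EXTERNAL,cv2.CHAIN_APPROX_NONE)
    e=cv2.fitEllipse(max(cs,key=cv2.contourArea)); off=np.array([x-box,max(0,y-box)])
    return ce[k]+off, np.array(e[0])+off, e[1], stt[k,4]
E
python3 - <<'E'
from h import *
im=cv2.imread("pics/w1.png"); st=np.load("w1_st.npy",allow_pickle=True).item(); c=cam("wrist",st)
g=cv2.cvtColor(im,cv2.COLOR_BGR2GRAY)
pts=[]
for s in [(323,34),(339,192)]:
    r=hole(g,s,122); p=onplane(c,r[0],.04); pts.append(p); print(r,p)
b,e=pts; d=b-e; print(np.linalg.norm(d),np.degrees(np.arctan2(d[1],d[0])),"bal",b-d/np.linalg.norm(d)*.066)
# compare outer
for z in [.04]:
  ct=cam("top")
  for uv in [(380.7,196.2),(386.5,252.2)]: print("top",onplane(ct,uv,z))
# holder top corners estimate
for uv in [(131,153),(198,132),(212,168),(137,185)]: print(onplane(c,uv,.08))
E
```

```text
(array([323.01477833,  33.85221675]), array([323.01497746,  33.85662079]), (14.493287086486816, 15.954182624816895), np.int32(203)) [ 0.613628   -0.20494642  0.04      ]
(array([338.60294118, 191.83823529]), array([338.60939217, 191.87871456]), (8.25904655456543, 8.795055389404297), np.int32(68)) [ 0.41444926 -0.22563045  0.04      ]
0.20024984060056855 5.928719214635716 bal [ 0.54798102 -0.21176363  0.04      ]
top [ 0.61098146 -0.20696325  0.04      ]
top [ 0.41185041 -0.22505881  0.04      ]
[0.47523157 0.02759492 0.08      ]
[ 0.50004399 -0.05589843  0.08      ]
[ 0.45641681 -0.06862292  0.08      ]
[0.43531137 0.02626822 0.08      ]
```

```bash
python3 - <<'E'
from h import *
plan([.46,.2,.36],0)
E
```

```text
pos [ 0.4679 -0.2049  0.299 ] heading -0.21 toolz [-1.e-04  0.e+00 -1.e+00] clock 2.2
shift m [-0.0095 -0.4049 -0.061 ] shares [-0.0237 -1.0122 -0.1526] n>= 8
turn about tool z share -0.0024 deg -0.21377717049584533
```

Emit:
apply_moves(
  targets=[0,0,-0.1,-0.03,0,0,0,-0.1,-0.03,0,0,0,-0.1,-0.03,0,0,0,-0.1,-0.03,0,0,0,-0.1,-0.03,0,0,0,-0.1,0,0,0,0,-0.1,0,0,0,-0.02,-0.1,0,0,0,0,-0.1,0,0,0,0,-0.1,0,0,0,0,0,0,0,0,0,0,0,0],
)

```text
clock: 3.7
position: [0.4628, 0.1944, 0.3589]
ee_rot: [3.141, -0.009, -0.0]
force: [0.2, -0.5, 0.2]
width: 0.998
```

```bash
python3 - <<'E'
from h import *
st=arm.observe(); print(st["position"],st["ee_rot"],st["dq"])
im=eyes.get_image("wrist"); cv2.imwrite("pics/w2.png",im[:,:,::-1])
np.save("w2_st.npy",st,allow_pickle=True)
E
```

```text
[0.46279374 0.19442847 0.35885873] [ 3.14094028e+00 -8.87879661e-03 -3.01942964e-04] [ 0.01411083 -0.00665645  0.01392767  0.00279218  0.0001911  -0.00025934
 -0.00570725]
```

View pics/w2.png

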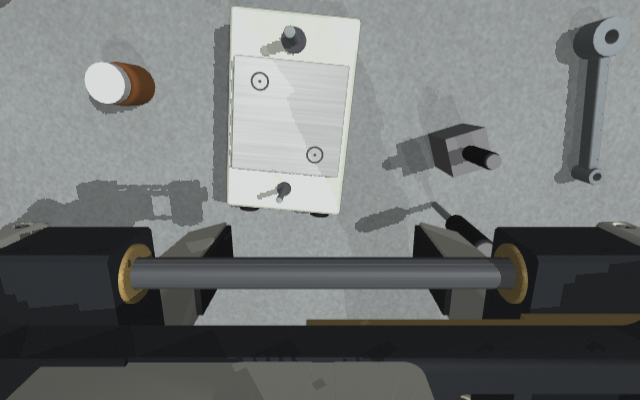

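The view now shows the plate. The rings are at about (260,81), near the thick post, and (315,155), near the thin post. The post tops are at about (289,32) and (280,199).

```bash
python3 - <<'E'
from h import *
im=cv2.imread("pics/w2.png"); st=np.load("w2_st.npy",allow_pickle=True).item(); c=cam("wrist",st)
g=cv2.cvtColor(im,cv2.COLOR_BGR2GRAY)
crop(im[:,:,::-1],225,0,140,220,2.7,"pics/w2b.png"); crop(im[:,:,::-1],420,110,100,145,4,"pics/w2c.png")
R2=[]
for s in [(260,81),(315,155)]:
    x,y=s;b=g[y-13:y+14,x-13:x+14]; m=((b<110)).astype(np.uint8)
    n,l,stt,ce=cv2.connectedComponentsWithStats(m,connectivity=8); print([(stt[i],ce[i]+[x-13,y-13]) for i in range(1,n)])
    cs,_=cv2.findContours(m,cv2.RETR_EXTERNAL,cv2.CHAIN_APPROX_NONE); e=cv2.fitEllipse(max(cs,key=cv2.contourArea)); u=np.array(e[0])+[x-13,y-13]
    p=onplane(c,u,.08); R2.append(p); print(u,e[1],p)
d=R2[0]-R2[1]; mid=(R2[0]+R2[1])/2; yaw=np.arctan2(d[1],d[0])-np.arctan2(80,90)
print("dist",np.linalg.norm(d),"mid",mid,"yaw",np.degrees(yaw))
ca,sa=np.cos(yaw),np.sin(yaw); 
for n,x in [("stud",.1),("rest",-.1)]:
    P=mid+[ca*x,sa*x,.05]; print(n,P,proj(c,P))
E
```

```text
[(array([ 4,  5,  6, 16, 18], dtype=int32), array([252.72222222,  79.83333333])), (array([15,  5,  1,  1,  1], dtype=int32), array([262.,  73.])), (array([17,  6,  5, 15, 19], dtype=int32), array([266.57894737,  81.10526316])), (array([12, 13,  2,  1,  2], dtype=int32), array([259.5,  81. ])), (array([10, 21,  1,  1,  1], dtype=int32), array([257.,  89.])), (array([14, 21,  2,  1,  2], dtype=int32), array([261.5,  89. ]))]
[177.90660858  77.31287479] (50.67546463012695, 179.69915771484375) [0.56068633 0.38396903 0.08      ]
[(array([ 4,  5,  8, 11, 14], dtype=int32), array([308.42857143, 151.57142857])), (array([ 6,  5, 15, 16, 33], dtype=int32), array([317.63636364, 156.09090909])), (array([12, 12,  2,  2,  4], dtype=int32), array([314.5, 154.5]))]
[314.42748737 154.50286484] (15.176535606384277, 15.479880332946777) [0.45774788 0.20655481 0.08      ]
dist 0.20511492071743007 mid [0.5092171  0.29526192 0.08      ] yaw 18.24349653199684
stud [0.60419057 0.32656752 0.13      ] [205.78170071  33.88900102]
rest [0.41424363 0.26395632 0.13      ] [269.12977573 194.82545416]
```

View pics/w2b.png

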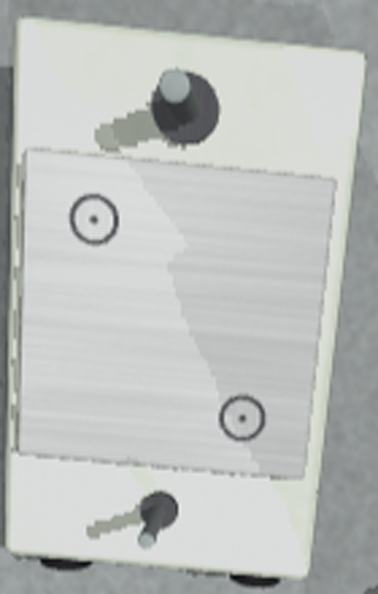

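View pics/w2c.png

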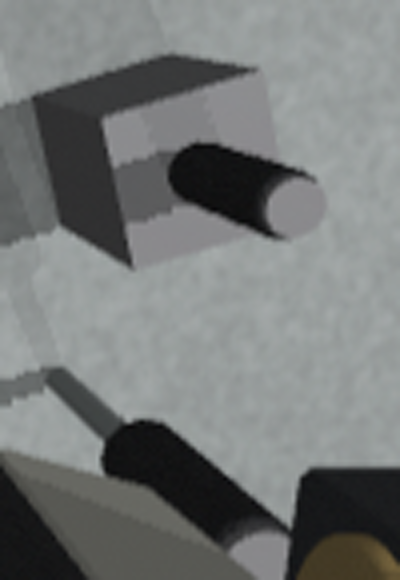

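```bash
python3 - <<'E'
from h import *
st=np.load("w2_st.npy",allow_pickle=True).item(); c=cam("wrist",st)
b=onplane(c,(259.6,81),.08); f=onplane(c,(314.5,154.5),.08)
d=b-f; mid=(b+f)/2; yaw=np.arctan2(d[1],d[0])-np.arctan2(80,90)
print(b,f,"dist",np.linalg.norm(d),"mid",mid,"yaw",np.degrees(yaw))
ca,sa=np.cos(yaw),np.sin(yaw)
for n,x in [("stud",.1),("rest",-.1)]:
    P=mid+[ca*x,sa*x,.05]; print(n,P,proj(c,P))
s=onplane(c,(289.2,31.7),.13); r=onplane(c,(279.6,199.6),.13); d=s-r
print("posts",s,r,np.linalg.norm(d),(s+r)/2,np.degrees(np.arctan2(d[1],d[0])))
print("cap",onplane(c,(493.8,161.7),.15),"top cam",onplane(cam("top"),(324.8,236.5),.15))
for uv in [(445.5,139.5),(485.5,127.5),(453,177)]: print("holder",onplane(c,uv,.08))
print("big tip",onplane(c,(433,204),0), "big cap z~.2", onplane(c,(484,246),.2))
E
```

```text
[0.55542109 0.27730321 0.08      ] [0.45775124 0.20645406 0.08      ] dist 0.12066069003366837 mid [0.50658617 0.24187864 0.08      ] yaw -5.676626246711881
stud [0.60609577 0.23198726 0.13      ] [289.27691052  31.49543401]
rest [0.40707657 0.25177002 0.13      ] [278.87601705 200.12511076]
posts [0.60588391 0.23208102 0.13      ] [0.40777537 0.2508115  0.13      ] 0.1989920268883073 [0.50682964 0.24144626 0.13      ] -5.401062014265912
cap [ 0.45913999 -0.00792631  0.15      ] top cam [ 0.45497505 -0.00887753  0.15      ]
holder [0.47734646 0.02634796 0.08      ]
holder [ 0.4932644  -0.02662162  0.08      ]
holder [0.42444165 0.01100668 0.08      ]
big tip [0.35900679 0.00873152 0.        ] big cap z~.2 [0.3736473  0.01659203 0.2       ]
```

```bash
python3 - <<'E'
from h import *
plan([.459,-.0079,.097],0)
E
```

```text
pos [0.4629 0.194  0.3589] heading -0.41 toolz [-1.e-04 -7.e-04 -1.e+00] clock 3.75
shift m [-0.0025  0.2017  0.262 ] shares [-0.0062  0.5043  0.6551] n>= 7
turn about tool z share -0.0045 deg -0.4052013346579031
```

Emit:
apply_moves(
  targets=[0,0,0.084,0,0,0,0,0.084,0,0,0,0,0.084,0,0,0,0,0.084,0.05,0,0,-0.006,0.084,0.05,0,0,0,0.084,0.05,0,0,0,0,0.1,0,0,0,0,0.1,0,0,0,0,0,0,0,0,0,0,0],
)

```text
clock: 5.0
position: [0.4597, -0.0069, 0.2205]
ee_rot: [3.141, -0.011, 0.002]
force: [0.9, 0.4, 1.5]
width: 1.0
```

```bash
python3 - <<'E'
from h import *
plan([.459,-.0079,.097],0)
im=eyes.get_image("wrist"); cv2.imwrite("pics/w3.png",im[:,:,::-1])
E
```

```text
pos [ 0.4597 -0.0069  0.2205] heading -0.41 toolz [ 1.5e-03 -1.0e-04 -1.0e+00] clock 5.0
shift m [-0.0008  0.001   0.1235] shares [-0.0021  0.0025  0.3087] n>= 3
turn about tool z share -0.0046 deg -0.41110087661064654
```

View pics/w3.png

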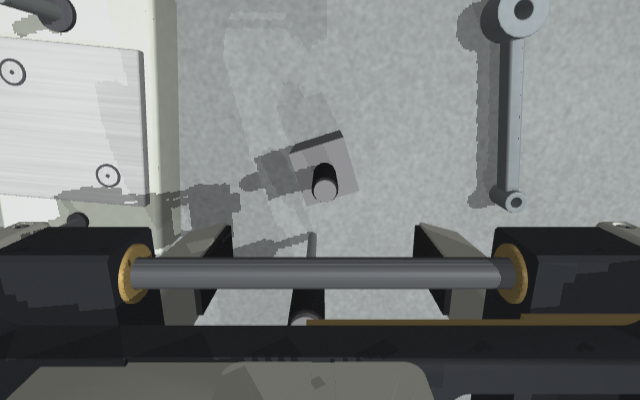

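```bash
python3 - <<'E'
from h import *
c=cam("wrist"); print(onplane(c,(325.3,189.5),.15), onplane(c,(304,316),.21))
E
```

```text
[ 0.4610835  -0.00776472  0.15      ] [0.3891217  0.00743444 0.21      ]
```

Emit:
apply_moves(
  targets=[0,-0.002,0.002,0.06,0,0,0,0,0.06,0,0,0,0,0.06,0,0,0,0,0.06,0,0,0,0,0.05,0,0,0,0,0.018,0,0,0,0,0,0],
)

```text
clock: 5.92
position: [0.4588, -0.0072, 0.0966]
ee_rot: [3.141, -0.01, 0.002]
force: [0.1, -0.2, -0.2]
width: 1.0
```

Emit:
apply_moves(
  targets=[0.4,0,0,0,0,0.7,0,0,0,0,1,0,0,0,0,1,0,0,0,0,1,0,0,0,0,1,0,0,0,0,1,0,0,0,0],
  grip_force=25,
)

```text
clock: 6.8
position: [0.4581, -0.0072, 0.0958]
ee_rot: [3.142, -0.01, -0.0]
force: [0.4, 0.3, 0.2]
width: 0.285
```

Emit:
apply_moves(
  targets=[1,0,0,0,0,1,0,0,0,0,1,0,0,0,0],
)

```text
clock: 7.18
position: [0.4581, -0.0072, 0.0958]
ee_rot: [3.142, -0.01, -0.0]
force: [-0.4, 0.6, -0.5]
width: 0.232
```

```bash
python3 - <<'E'
from h import *
im=eyes.get_image("wrist"); cv2.imwrite("pics/w4.png",im[:,:,::-1])
E
```

```text
(no output)
```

View pics/w4.png

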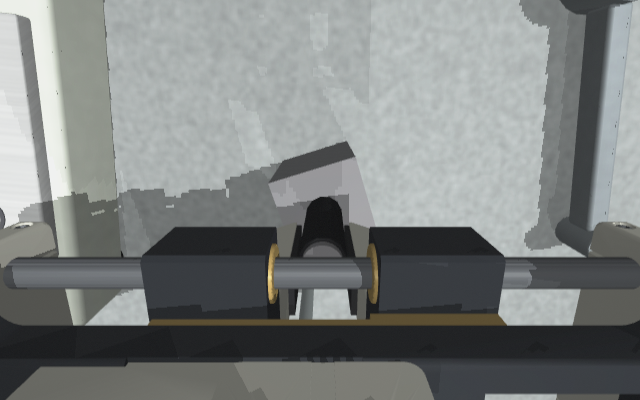

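Width 0.232 (about 21–22 mm) shows the fingers closed on the handle. I'll lift it straight up.

Emit:
apply_moves(
  targets=[1,0,0,-0.02,0,1,0,0,-0.04,0,1,0,0,-0.06,0,1,0,0,-0.06,0,1,0,0,-0.06,0,1,0,0,-0.06,0,1,0,0,-0.06,0,1,0,0,-0.06,0,1,0,0,-0.02,0,1,0,0,0,0,1,0,0,0,0],
)

```text
clock: 8.6
position: [0.4576, -0.0073, 0.2709]
ee_rot: [3.142, -0.01, -0.002]
force: [-0.4, -0.6, -0.5]
width: 0.231
```

```bash
python3 - <<'E'
from h import *
plan([.5554,.2773,.20],0)
s=eyes.get_image("scene"); cv2.imwrite("pics/s4.png",s[:,:,::-1]); t=eyes.get_image("top")
crop(s,230,60,220,200,3.2,"pics/s4c.png")
c=cam("scene"); p=arm.observe()["position"]
for dz in (-.086,-.016,.05): print(proj(c,p+[0,0,dz]), proj(cam("wrist"),p+[0,0,dz]))
E
```

```text
pos [ 0.4576 -0.0073  0.2709] heading -0.37 toolz [-1.5e-03 -1.0e-04 -1.0e+00] clock 8.6
shift m [ 0.0961 -0.2852  0.0708] shares [ 0.2403 -0.713   0.1769] n>= 6
turn about tool z share -0.0041 deg -0.3697083199141389
[333.10022901 164.9232522 ] [323.77255741 185.580555  ]
[333.18045337 145.72190721] [324.17757599 213.39338946]
[333.26091175 126.46455294] [324.89362871 262.56509798]
```

View pics/s4c.png

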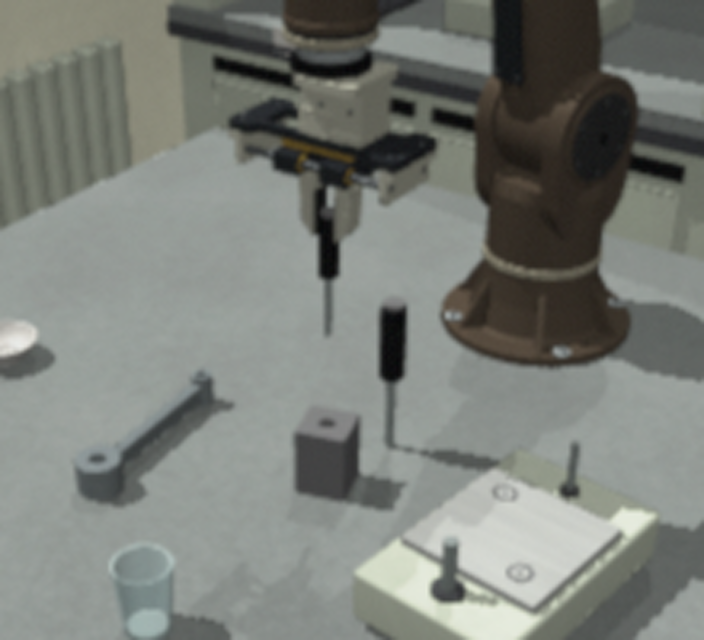

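Emit:
apply_moves(
  targets=[1,0.01,-0.03,0,0,1,0.02,-0.06,0,0,1,0.03,-0.09,0,0,1,0.03,-0.09,0,0,1,0.03,-0.09,0,0,1,0.03,-0.09,0,0,1,0.03,-0.09,0,0,1,0.03,-0.09,0,0,1,0.02,-0.06,0,0,1,0.01,-0.023,0,0,1,0,0,0.06,0,1,0,0,0.06,0,1,0,0,0.04,0,1,0,0,0,0,1,0,0,0,0],
)

```text
clock: 10.58
position: [0.5564, 0.2776, 0.2087]
ee_rot: [-3.141, 0.011, -0.002]
force: [0.4, -0.2, -0.8]
width: 0.233
```

```bash
python3 - <<'E'
from h import *
plan([.5554,.2773,.166],0)
s=eyes.get_image("scene"); cv2.imwrite("pics/s5.png",s[:,:,::-1])
w=eyes.get_image("wrist"); cv2.imwrite("pics/w5.png",w[:,:,::-1])
crop(s,300,150,160,130,4.5,"pics/s5c.png")
c=cam("scene"); p=arm.observe()["position"]
print(proj(c,p+[0,0,-.086]), proj(cam("wrist"),p+[0,0,-.086]))
print(onplane(c,(392.5,239),.08))
E
```

```text
pos [0.5564 0.2776 0.2087] heading -0.39 toolz [ 1.e-03  6.e-04 -1.e+00] clock 10.575
shift m [-0.0011  0.0003  0.0427] shares [-0.0026  0.0007  0.1068] n>= 1
turn about tool z share -0.0043 deg -0.3861274146791658
[394.33313517 227.57025345] [323.85865059 185.89188476]
[0.55691437 0.27636442 0.08      ]
```

View pics/s5c.png

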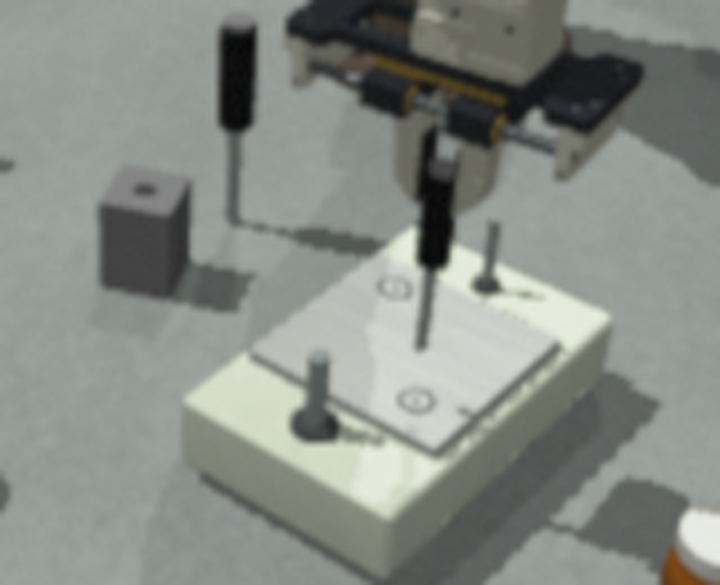

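View pics/w5.png

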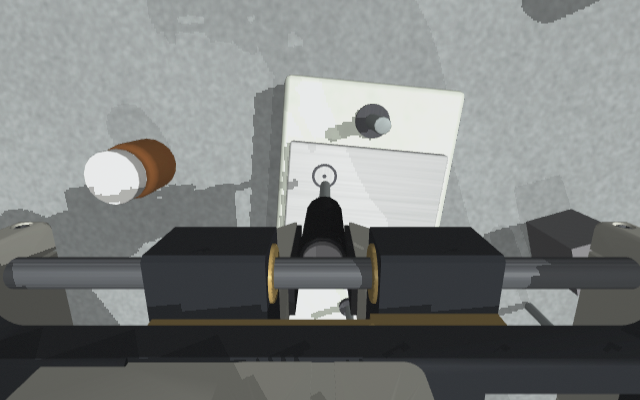

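The tip lines up with the back ring in both views: scene (393.6,227) against a predicted (394.3,227.6), and wrist (325,183) with the ring at (324,176). Next is the descent.

Emit:
apply_moves(
  targets=[1,-0.004,0,0.03,0,1,0,0,0.03,0,1,0,0,0.025,0,1,0,0,0.01,0,1,0,0,0,0,1,0,0,0,0],
)

```text
clock: 11.42
position: [0.5546, 0.2776, 0.1702]
ee_rot: [-3.141, 0.01, -0.001]
force: [0.1, 0.3, -0.7]
width: 0.234
```

```bash
python3 - <<'E'
from h import *
plan([.5554,.2773,.166],0); print(arm.observe()["force"])
w=eyes.get_image("wrist"); cv2.imwrite("pics/w6.png",w[:,:,::-1]); crop(w,270,130,110,100,6,"pics/w6c.png")
E
```

```text
pos [0.5546 0.2776 0.1702] heading -0.37 toolz [ 5.e-04  3.e-04 -1.e+00] clock 11.425
shift m [0.0008 0.0003 0.0042] shares [0.002  0.0007 0.0104] n>= 1
turn about tool z share -0.0041 deg -0.3694356868711708
[ 0.13491316  0.26369471 -0.6646523 ]
```

View pics/w6c.png

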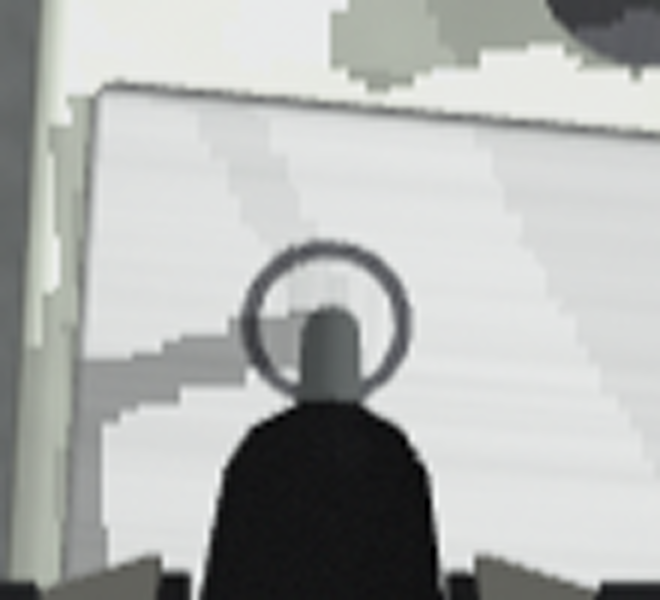

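The tip is in the middle of the ring, and the shadow nearly meets it.

Emit:
apply_moves(
  targets=[1,0,0,0.0025,0,1,0,0,0.0025,0,1,0,0,0.0025,0,1,0,0,0,0],
)

```text
clock: 11.98
position: [0.5543, 0.2773, 0.1667]
ee_rot: [3.141, -0.01, -0.0]
force: [0.2, 0.7, -0.7]
width: 0.232
```

Emit:
apply_moves(
  targets=[1,0,0,0.002,0,1,0,0,0,0],
)

```text
clock: 12.22
position: [0.5544, 0.2774, 0.166]
ee_rot: [3.141, -0.01, -0.0]
force: [0.8, 1.3, -0.6]
width: 0.233
```

Emit:
apply_moves(
  targets=[1,0,0,0.002,0,1,0,0,0,0],
)

```text
clock: 12.48
position: [0.5545, 0.2775, 0.1654]
ee_rot: [-3.141, 0.01, -0.001]
force: [-0.2, 0.2, 0.0]
width: 0.236
```

Emit:
apply_moves(
  targets=[1,0,0,0.002,0,1,0,0,0,0],
)

```text
clock: 12.72
position: [0.5548, 0.2777, 0.1651]
ee_rot: [-3.141, 0.01, -0.002]
force: [-0.5, -0.1, 5.6]
width: 0.233
```

Emit:
apply_moves(
  targets=[1,0,0,0,0,1,0,0,0,0,1,0,0,0,0,1,0,0,0,0],
)

```text
clock: 13.22
position: [0.5548, 0.2777, 0.1651]
ee_rot: [-3.141, 0.01, -0.002]
force: [0.1, -0.4, 4.4]
width: 0.231
```

Contact held at about 5 N. I'll lift and go to the front ring.

```bash
python3 - <<'E'
from h import *
st=arm.observe(); plan(st["position"]+np.array([.4577-.5554,.2065-.2773,0]))
E
```

```text
pos [0.5548 0.2777 0.1651] heading -0.37 toolz [ 1.2e-03  6.0e-04 -1.0e+00] clock 13.225
shift m [-0.0972  0.0714 -0.0002] shares [-0.2431  0.1786 -0.0004] n>= 3
```

Emit:
apply_moves(
  targets=[1,0,0,-0.02,0,1,0,0,-0.04,0,1,0,0,-0.02,0,1,-0.02,0.015,0,0,1,-0.04,0.03,0,0,1,-0.06,0.045,0,0,1,-0.06,0.045,0,0,1,-0.045,0.03,0,0,1,-0.02,0.014,0,0,1,0,0,0.03,0,1,0,0,0.03,0,1,0,0,0,0,1,0,0,0,0],
)

```text
clock: 14.85
position: [0.456, 0.2068, 0.1721]
ee_rot: [-3.141, 0.01, 0.001]
force: [-0.2, 0.8, -1.8]
width: 0.228
```

```bash
python3 - <<'E'
from h import *
plan([.457,.2067,.1655],0); print(arm.observe()["force"])
w=eyes.get_image("wrist"); cv2.imwrite("pics/w7.png",w[:,:,::-1]); crop(w,270,130,110,100,6,"pics/w7c.png")
E
```

```text
pos [0.456  0.2068 0.1721] heading -0.35 toolz [-7.e-04  1.e-04 -1.e+00] clock 14.85
shift m [0.001  0.0001 0.0066] shares [0.0024 0.0002 0.0166] n>= 1
turn about tool z share -0.0039 deg -0.3502429059284822
[-0.20916808  0.78714048 -1.82852428]
```

View pics/w7c.png

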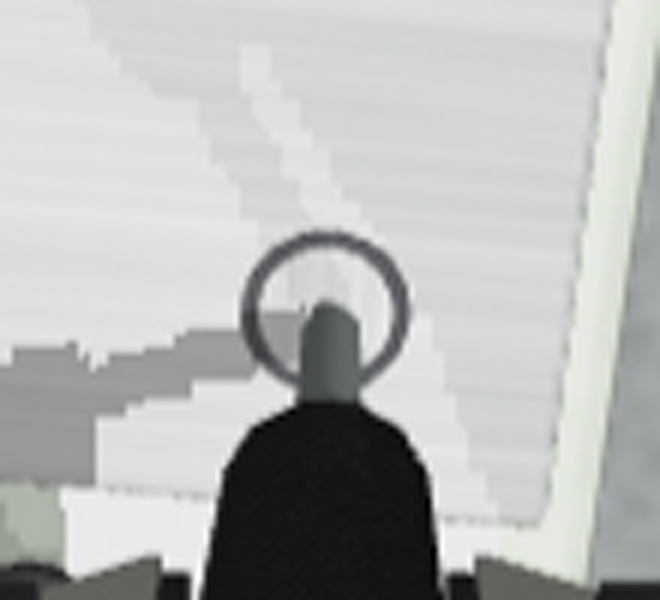

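The tip is inside the front ring, near its centre.

Emit:
apply_moves(
  targets=[1,0.001,0,0.005,0,1,0,0,0.005,0,1,0,0,0,0],
)

```text
clock: 15.28
position: [0.4562, 0.2063, 0.1683]
ee_rot: [3.141, -0.01, -0.0]
force: [0.6, 0.3, -0.6]
width: 0.232
```

Emit:
apply_moves(
  targets=[1,0,0,0.0025,0,1,0,0,0,0],
)

```text
clock: 15.52
position: [0.4563, 0.2064, 0.1674]
ee_rot: [3.141, -0.01, 0.0]
force: [-0.3, 0.3, -1.1]
width: 0.229
```

Emit:
apply_moves(
  targets=[1,0,0,0.0025,0,1,0,0,0,0],
)

```text
clock: 15.78
position: [0.4563, 0.2064, 0.1663]
ee_rot: [3.141, -0.01, -0.0]
force: [0.6, -0.1, -0.5]
width: 0.23
```

Emit:
apply_moves(
  targets=[1,0,0,0.0025,0,1,0,0,0,0],
)

```text
clock: 16.02
position: [0.4564, 0.2065, 0.1654]
ee_rot: [-3.141, 0.01, -0.0]
force: [0.1, -0.6, -0.9]
width: 0.229
```

Emit:
apply_moves(
  targets=[1,0,0,0.002,0,1,0,0,0,0],
)

```text
clock: 16.27
position: [0.4567, 0.2066, 0.1651]
ee_rot: [-3.141, 0.01, -0.002]
force: [-1.0, -1.2, 4.2]
width: 0.232
```

Emit:
apply_moves(
  targets=[1,0,0,0,0,1,0,0,0,0,1,0,0,0,0,1,0,0,0,0],
)

```text
clock: 16.77
position: [0.4567, 0.2067, 0.165]
ee_rot: [-3.141, 0.01, -0.001]
force: [-0.5, 0.2, 4.9]
width: 0.232
```

```bash
python3 - <<'E'
from h import *
print(arm.observe()["force"])
plan([.459,-.0079,.2],0)
im=cv2.imread("pics/s5.png"); c=cam("scene"); print("holder proj",proj(c,[.459,-.0079,.08]))
g=cv2.cvtColor(im,cv2.COLOR_BGR2GRAY); print(g[186:198,324:342])
E
```

```text
[-0.51532913  0.24669213  4.87826618]
pos [0.4567 0.2067 0.165 ] heading -0.37 toolz [ 9.e-04  4.e-04 -1.e+00] clock 16.775
shift m [ 0.0037  0.2145 -0.0351] shares [ 0.0094  0.5364 -0.0877] n>= 4
turn about tool z share -0.0041 deg -0.3700977759474995
holder proj [332.59328123 191.7152514 ]
[[156 156 152 147 146 148 148 149 150 152 152 154 156 156 154 153 152 152]
 [157 154 147 138 137 137 138 140 142 144 146 148 152 153 154 153 151 152]
 [155 149 140 134 133 133 133 134 134 136 136 138 143 143 144 146 146 149]
 [153 143 135 132 133 133 132 132 131 132 133 134 135 134 134 136 136 137]
 [149 138 134 133 133 131 123 117 117 122 128 131 132 133 133 133 131 116]
 [142 135 133 134 131 122 100  87  88  96 113 128 133 133 133 134 125  99]
 [135 133 134 133 132 115  90  78  75  77 102 124 133 134 133 131 110  82]
 [134 133 133 133 132 124 113 106 106 107 118 129 133 133 132 124  93  69]
 [128 131 131 132 133 132 132 131 130 131 131 134 133 132 131 107  72  63]
 [106 112 114 121 124 128 132 132 132 133 132 134 133 130 120  86  58  62]
 [ 73  79  81  92  99 106 111 113 120 124 129 131 130 124  98  65  51  61]
 [ 66  67  68  70  70  72  78  82  92 100 105 111 111 103  76  55  51  62]]
```

Emit:
apply_moves(
  targets=[1,0,0,-0.03,0,1,0,0,-0.06,0,1,0,0,-0.06,0,1,0,0,-0.06,0,1,0,0.02,0,0,1,0,0.05,0,0,1,0.007,0.08,0,0,1,0,0.08,0,0,1,0,0.08,0,0,1,0,0.08,0,0,1,0,0.07,0,0,1,0,0.05,0,0,1,0,0.026,0,0,1,0,0,0,0,1,0,0,0,0],
)

```text
clock: 18.65
position: [0.4576, -0.0071, 0.2485]
ee_rot: [-3.141, 0.008, 0.0]
force: [0.5, -0.3, -1.3]
width: 0.234
```

```bash
python3 - <<'E'
from h import *
plan([.4585,-.0078,.19],0); print(arm.observe()["force"])
s=eyes.get_image("scene"); cv2.imwrite("pics/s8.png",s[:,:,::-1])
crop(s,290,90,90,130,5,"pics/s8c.png")
w=eyes.get_image("wrist"); cv2.imwrite("pics/w8.png",w[:,:,::-1]); crop(w,260,110,130,130,5,"pics/w8c.png")
c=cam("scene"); p=arm.observe()["position"]; print(proj(c,p+[0,0,-.0865]),proj(cam("wrist"),p+[0,0,-.0865]),proj(cam("wrist"),[.459,-.0079,.08]))
E
```

```text
pos [ 0.4576 -0.0071  0.2485] heading -0.3 toolz [-2.e-04  4.e-04 -1.e+00] clock 18.65
shift m [0.0009 0.0008 0.0585] shares [0.0022 0.0019 0.1462] n>= 2
turn about tool z share -0.0034 deg -0.3038851867451626
[ 0.45309832 -0.30941739 -1.29888503]
[333.09630855 170.97387562] [323.79951271 185.59063636] [324.30013715 165.21246892]
```

View pics/s8c.png

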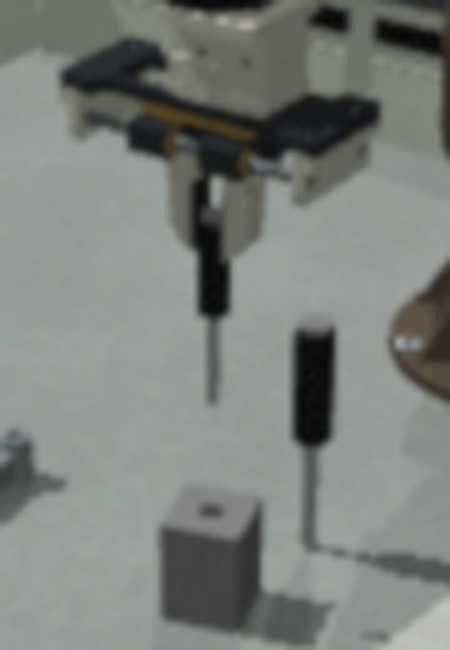

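View pics/w8c.png

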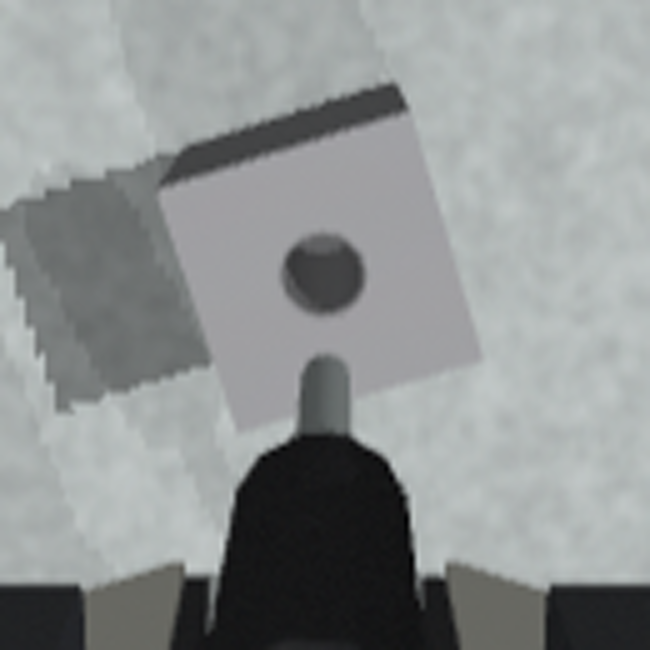

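The hole is at (324.6,164.4) in the wrist view, as predicted, and the tip is at column 325. I'll descend with a small correction.

Emit:
apply_moves(
  targets=[1,0.002,0.002,0.03,0,1,0,0,0.05,0,1,0,0,0.05,0,1,0,0,0.03,0,1,0,0,0.015,0,1,0,0,0,0,1,0,0,0,0],
)

```text
clock: 19.62
position: [0.459, -0.0087, 0.1792]
ee_rot: [3.142, -0.01, 0.002]
force: [0.6, -0.4, -0.2]
width: 0.236
```

```bash
python3 - <<'E'
from h import *
plan([.4585,-.0078,.098],0); print(arm.observe()["force"])
w=eyes.get_image("wrist"); cv2.imwrite("pics/w9.png",w[:,:,::-1]); crop(w,260,130,130,110,5,"pics/w9c.png")
E
```

```text
pos [ 0.459  -0.0087  0.1792] heading -0.37 toolz [ 0.0011 -0.     -1.    ] clock 19.625
shift m [-0.0006 -0.0009  0.0812] shares [-0.0015 -0.0023  0.2029] n>= 2
turn about tool z share -0.0041 deg -0.3664559714753608
[ 0.60065649 -0.44073441 -0.2068568 ]
```

View pics/w9c.png

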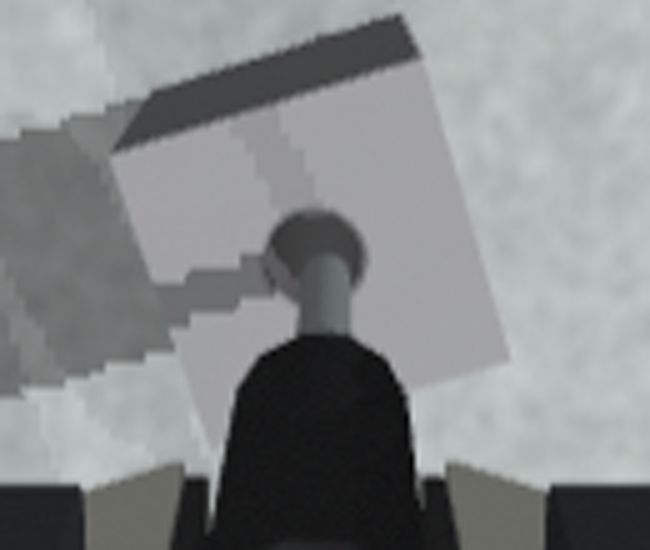

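Emit:
apply_moves(
  targets=[1,0,-0.003,0.02,0,1,0,0,0.02,0,1,0,0,0.02,0,1,0,0,0,0],
)

```text
clock: 20.18
position: [0.4579, -0.0076, 0.1538]
ee_rot: [3.142, -0.01, -0.003]
force: [0.1, -0.1, -1.4]
width: 0.229
```

Emit:
apply_moves(
  targets=[1,0,0,0.03,0,1,0,0,0.04,0,1,0,0,0.03,0,1,0,0,0.02,0,1,0,0,0.01,0,1,0,0,0,0],
)

```text
clock: 20.92
position: [0.4585, -0.0076, 0.1025]
ee_rot: [3.142, -0.01, -0.0]
force: [1.0, -0.4, -0.6]
width: 0.235
```

Emit:
apply_moves(
  targets=[1,0,0,0.008,0,1,0,0,0.005,0,1,0,0,0,0,1,0,0,0,0],
)

```text
clock: 21.42
position: [0.4586, -0.0076, 0.0975]
ee_rot: [3.142, -0.01, 0.0]
force: [0.5, -0.2, -1.1]
width: 0.23
```

Emit:
apply_moves(
  targets=[1,0,0,0.0025,0,1,0,0,0,0],
)

```text
clock: 21.68
position: [0.4585, -0.0076, 0.0964]
ee_rot: [3.142, -0.01, -0.0]
force: [-0.4, -0.1, -1.3]
width: 0.233
```

Emit:
apply_moves(
  targets=[1,0,0,0.002,0,1,0,0,0,0],
)

```text
clock: 21.92
position: [0.4587, -0.0076, 0.0957]
ee_rot: [3.141, -0.01, 0.0]
force: [-0.2, 0.5, 1.1]
width: 0.234
```

Emit:
apply_moves(
  targets=[1,0,0,0.002,0,1,0,0,0,0],
)

```text
clock: 22.18
position: [0.4591, -0.0076, 0.0956]
ee_rot: [3.141, -0.01, 0.002]
force: [-3.0, -0.3, 9.7]
width: 0.235
```

The handle has seated in the holder. I'll ease off and release.

Emit:
apply_moves(
  targets=[1,0,0,-0.0025,0,0.7,0,0,0,0,0.5,0,0,0,0,0.3,0,0,0,0,0,0,0,0,0,0,0,0,0,0,0,0,0,0,0,0,0,0,0,0],
)

```text
clock: 23.18
position: [0.4585, -0.0076, 0.0958]
ee_rot: [3.142, -0.01, 0.0]
force: [0.2, 0.7, 0.2]
width: 0.907
```

Emit:
apply_moves(
  targets=[0,0,0,-0.03,0,0,0,0,-0.06,0,0,0,0,-0.1,0,0,0,0,-0.1,0,0,0,0,-0.1,0,0,0,0,-0.06,0,0,0,0,0,0,0,0,0,0,0],
)

```text
clock: 24.18
position: [0.458, -0.0077, 0.2755]
ee_rot: [3.141, -0.01, -0.001]
force: [0.7, -0.1, 0.2]
width: 1.001
```

```bash
python3 - <<'E'
from h import *
s=eyes.get_image("scene"); cv2.imwrite("pics/s10.png",s[:,:,::-1])
crop(s,270,110,120,110,5,"pics/s10c.png")
w=eyes.get_image("wrist"); cv2.imwrite("pics/w10.png",w[:,:,::-1])
plan([.548,-.2118,.25],5.9)
E
```

```text
pos [ 0.4578 -0.0077  0.2749] heading -0.37 toolz [-1.8e-03 -1.0e-04 -1.0e+00] clock 24.275
shift m [0.0915 0.2035 0.0247] shares [0.2289 0.5088 0.0619] n>= 5
turn about tool z share -0.0696 deg -6.267240575712933
```

View pics/s10c.png

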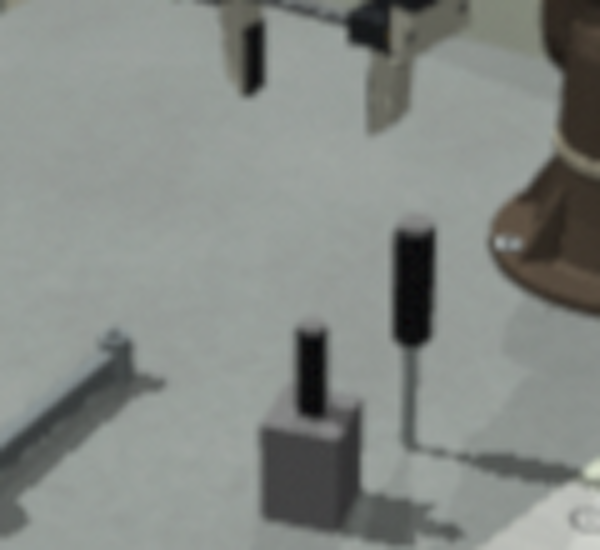

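View pics/w10.png

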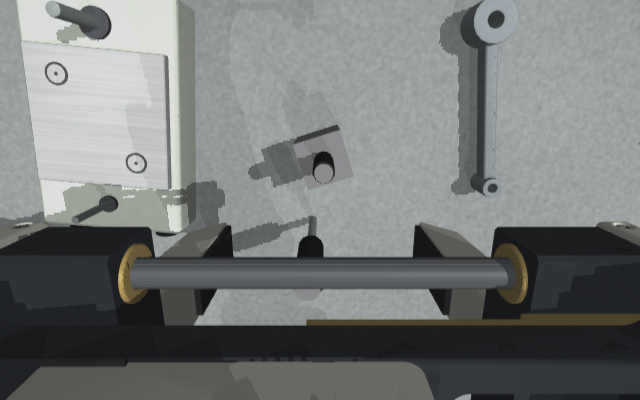

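The probe is standing upright in its holder, handle seated. Next I move above the bracket's balance point.

Emit:
apply_moves(
  targets=[0,0.028,0.063,0,0,0,0.028,0.063,0,0,0,0.028,0.063,0,0,0,0.028,0.063,0,0,0,0.028,0.063,0,0,0,0.028,0.063,0.01,0,0,0.028,0.063,0.02,0,0,0.032,0.067,0.03,0,0,0,0,0,-0.07,0,0,0,0,0,0,0,0,0,0],
)

```text
clock: 25.65
position: [0.5484, -0.2111, 0.2515]
ee_rot: [-3.137, -0.16, 0.001]
force: [0.2, -0.7, -0.8]
width: 1.003
```

```bash
python3 - <<'E'
from h import *
st=arm.observe(); w=eyes.get_image("wrist"); cv2.imwrite("pics/w11.png",w[:,:,::-1])
c=cam("wrist",st); g=cv2.cvtColor(w,cv2.COLOR_RGB2GRAY)
pts=[]
for P in [(.6136,-.205,.04),(.4144,-.2256,.04)]:
    u=proj(c,P); print(u)
    try:
        r=hole(g,u,122); print(r); pts.append(onplane(c,r[0],.04)); print(pts[-1])
    except Exception as e: print(e)
plan([.548,-.2118,.003],5.9)
E
```

```text
[323.96913475 102.65242542]
(array([323.64678899, 102.70642202]), array([323.63875771, 102.71182156]), (15.489813804626465, 16.110872268676758), np.int32(218))
[ 0.61350352 -0.20464014  0.04      ]
[324.08889372 262.10755554]
(array([322.73060029, 262.90922401]), array([322.66390038, 262.55320358]), (28.934694290161133, 32.3547477722168), np.int32(683))
[ 0.41308206 -0.22396275  0.04      ]
pos [ 0.5484 -0.211   0.2517] heading 5.86 toolz [-1.e-04  1.e-04 -1.e+00] clock 25.7
shift m [-0.0005  0.0007  0.2487] shares [-0.0012  0.0019  0.6218] n>= 5
turn about tool z share -0.0005 deg -0.040990886890739375
```

View pics/w11.png

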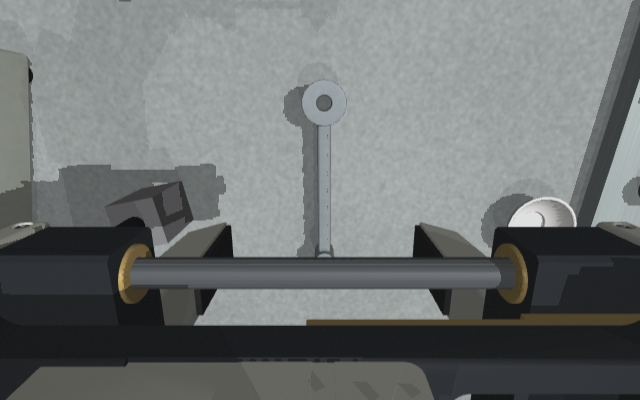

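The boss hole repeats at (0.6135,-0.2046), and the bar is vertical in the picture, aligned with the tool. I'll descend to grasp height.

Emit:
apply_moves(
  targets=[0,-0.001,0.001,0.06,0,0,0,0,0.1,0,0,0,0,0.1,0,0,0,0,0.1,0,0,0,0,0.1,0,0,0,0,0.08,0,0,0,0,0.04,0,0,0,0,0.015,0,0,0,0,0,0,0,0,0,0,0],
)

```text
clock: 26.95
position: [0.5489, -0.2121, 0.015]
ee_rot: [3.137, 0.162, 0.003]
force: [-0.7, 0.7, 0.2]
width: 0.998
```

```bash
python3 - <<'E'
from h import *
plan([.548,-.2116,.0035],5.9); print(arm.observe()["force"])
E
```

```text
pos [ 0.5489 -0.2121  0.015 ] heading 5.92 toolz [ 1.8e-03 -6.0e-04 -1.0e+00] clock 26.95
shift m [-0.0009 -0.0006  0.0115] shares [-0.0022 -0.0014  0.0287] n>= 1
turn about tool z share 0.0002 deg 0.018844118444448554
[-0.73146726  0.68926084  0.19116424]
```

Emit:
apply_moves(
  targets=[0,-0.0025,0,0.015,0,0,0,0,0.013,0,0,0,0,0,0,0.5,0,0,0,0,0.7,0,0,0,0,1,0,0,0,0,1,0,0,0,0,1,0,0,0,0,1,0,0,0,0,1,0,0,0,0,1,0,0,0,0,1,0,0,0,0],
  grip_force=50,
)

```text
clock: 28.45
position: [0.5471, -0.212, 0.0026]
ee_rot: [3.137, 0.162, 0.0]
force: [-0.0, -1.2, -0.8]
width: 0.143
```

```bash
python3 - <<'E'
from h import *
plan([.548,-.2116,.0035],5.9); o=arm.observe(); print(o["force"],o["ft_torque"])
E
```

```text
pos [ 0.5471 -0.212   0.0026] heading 5.93 toolz [ 1.e-04 -1.e-04 -1.e+00] clock 28.45
shift m [ 0.001  -0.0003 -0.0009] shares [ 0.0024 -0.0008 -0.0022] n>= 1
turn about tool z share 0.0003 deg 0.02796519947749232
[-0.02206581 -1.20352296 -0.81918712] [-0.12024378  0.02953168 -0.02333423]
```

Emit:
apply_moves(
  targets=[1,0,0,0,0,1,0,0,0,0],
)

```text
clock: 28.7
position: [0.5471, -0.2121, 0.0026]
ee_rot: [3.137, 0.162, 0.0]
force: [-0.2, 0.2, 0.3]
width: 0.141
```

```bash
python3 - <<'E'
from h import *
w=eyes.get_image("wrist"); cv2.imwrite("pics/w12.png",w[:,:,::-1])
E
```

```text
(no output)
```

View pics/w12.png

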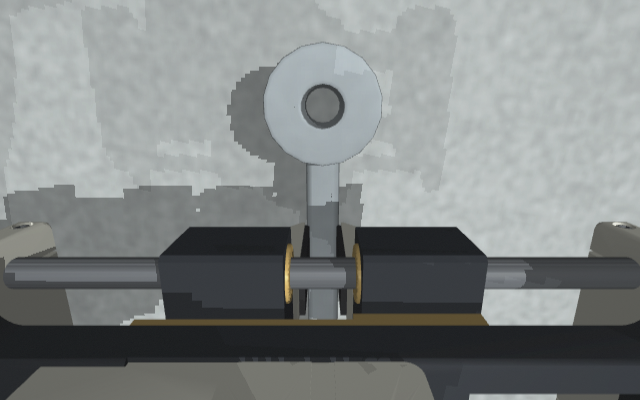

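The bar is between the pads and the boss hole is at about (323,105). I'll measure the real grip offset along the bar.

```bash
python3 - <<'E'
from h import *
w=cv2.imread("pics/w12.png"); c=cam("wrist"); g=cv2.cvtColor(w,cv2.COLOR_BGR2GRAY)
r=hole(g,(323,105),115,26); p=onplane(c,r[0],.04); st=arm.observe(); Rt=R.from_rotvec(st["ee_rot"]).as_matrix()
print(r,p,"tool",Rt.T@(p-st["position"]))
E
```

```text
(array([322.89555921, 105.26973684]), array([322.56417656, 105.81586838]), (42.527687072753906, 43.585205078125), np.int32(1216)) [ 0.61421509 -0.2042363   0.04      ] tool [ 0.06757208 -0.0008531  -0.03734356]
```

Emit:
apply_moves(
  targets=[1,0,0,-0.01,0,1,0,0,-0.02,0,1,0,0,-0.04,0,1,0,0,-0.05,0,1,0,0,-0.03,0,1,0,0,-0.01,0,1,0,0,0,0,1,0,0,0,0],
)

```text
clock: 29.75
position: [0.5465, -0.2118, 0.066]
ee_rot: [-3.137, -0.162, 0.002]
force: [-0.1, -0.5, -3.5]
width: 0.143
```

```bash
python3 - <<'E'
from h import *
w=eyes.get_image("wrist"); cv2.imwrite("pics/w13.png",w[:,:,::-1]); s=eyes.get_image("scene"); cv2.imwrite("pics/s13.png",s[:,:,::-1]); crop(s,210,90,160,140,4.5,"pics/s13c.png")
c=cam("wrist"); g=cv2.cvtColor(w,cv2.COLOR_RGB2GRAY); st=arm.observe(); print(st["force"],st["ft_torque"])
Rt=R.from_rotvec(st["ee_rot"]).as_matrix()
P=st["position"]+Rt@np.array([.0675,-.0009,-.0373]); print(proj(c,P))
r=hole(g,(323,105),115,26); print(r)
plan([.548,-.2118,.28],-5.55)
E
```

```text
[ 0.29919613 -0.0791908  -4.85489227] [ 0.0494472  -0.00835784 -0.00040885]
[322.78691089 105.4404259 ]
(array([322.63772955, 107.17529215]), array([322.52075195, 105.7573204 ]), (42.59536361694336, 43.544864654541016), np.int32(599))
pos [ 0.5466 -0.2118  0.066 ] heading 5.93 toolz [-1.1e-03  3.0e-04 -1.0e+00] clock 29.85
shift m [ 0.0011  0.     -0.214 ] shares [ 0.0029  0.     -0.535 ] n>= 4
turn about tool z share 0.1276 deg 11.481466595505353
```

View pics/s13c.png

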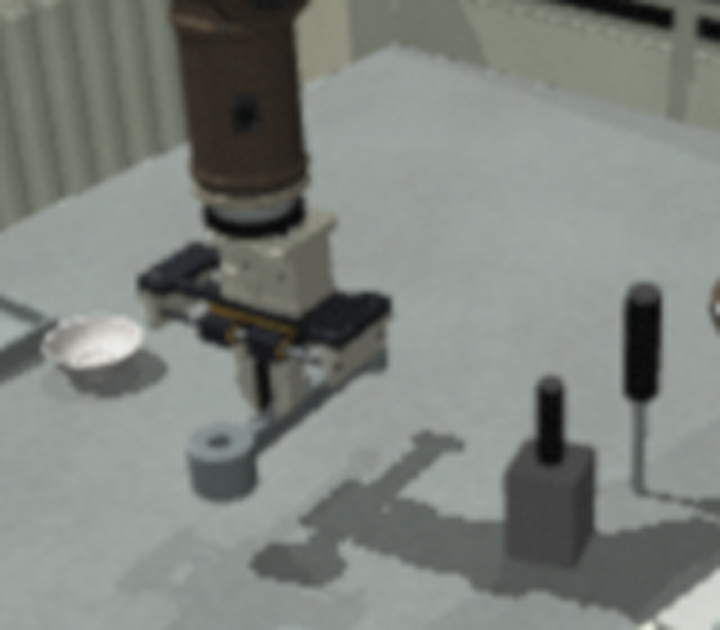

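View pics/w13.png

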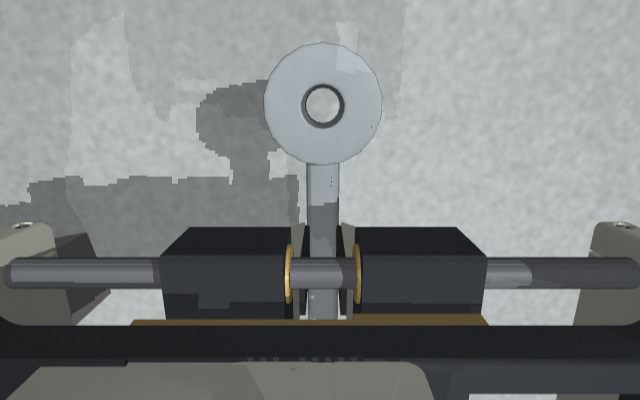

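The bracket hangs level: the boss hole is still at pixel (322.5,105.8), unchanged by the lift. I'll raise it to transit height and turn it to the plate's heading.

Emit:
apply_moves(
  targets=[1,0,0,-0.03,0,1,0,0,-0.06,0,1,0,0,-0.08,0,1,0,0,-0.08,0,1,0,0,-0.08,0,1,0,0,-0.08,0,1,0,0,-0.08,0.01,1,0,0,-0.04,0.02,1,0,0,-0.01,0.03,1,0,0,0,0.03,1,0,0,0,0.02,1,0,0,0,0.0176,1,0,0,0,0],
)

```text
clock: 31.48
position: [0.547, -0.2119, 0.2824]
ee_rot: [-3.138, 0.152, 0.001]
force: [-0.3, 0.9, -4.8]
width: 0.146
```

```bash
python3 - <<'E'
from h import *
plan([.5395,.2385,.28],-5.55); print(arm.observe()["force"])
E
```

```text
pos [ 0.547  -0.2119  0.2824] heading -5.56 toolz [-4.e-04  0.e+00 -1.e+00] clock 31.475
shift m [-0.0511 -0.4475  0.0025] shares [-0.1278 -1.1189  0.0061] n>= 9
turn about tool z share -0.0002 deg -0.014590640700106405
[-0.25244911  0.87265085 -4.8387914 ]
```

Emit:
apply_moves(
  targets=[1,-0.002,-0.02,0,0,1,-0.005,-0.04,0,0,1,-0.007,-0.06,0,0,1,-0.009,-0.08,0,0,1,-0.009,-0.08,0,0,1,-0.009,-0.08,0,0,1,-0.009,-0.08,0,0,1,-0.009,-0.08,0,0,1,-0.009,-0.08,0,0,1,-0.009,-0.08,0,0,1,-0.009,-0.08,0,0,1,-0.009,-0.08,0,0,1,-0.009,-0.08,0,0,1,-0.009,-0.08,0,0,1,-0.007,-0.06,0,0,1,-0.005,-0.04,0,0,1,-0.003,-0.019,0,0,1,0,0,0,0,1,0,0,0,0,1,0,0,0,0],
)

```text
clock: 33.98
position: [0.5397, 0.2375, 0.2827]
ee_rot: [3.137, -0.154, 0.0]
force: [0.5, -0.6, -3.9]
width: 0.142
```

```bash
python3 - <<'E'
from h import *
plan([.5395,.2385,.1626],-5.55); print(arm.observe()["force"])
E
```

```text
pos [0.5397 0.2375 0.2827] heading -5.64 toolz [ 2.e-04 -4.e-04 -1.e+00] clock 33.975
shift m [-0.0004 -0.001   0.1201] shares [-0.0009 -0.0025  0.3002] n>= 3
turn about tool z share -0.001 deg -0.08718179250871572
[ 0.51136049 -0.62587503 -3.89139427]
```

Descending to TCP height 0.1626, which puts the underside at 0.160.

Emit:
apply_moves(
  targets=[1,-0.001,-0.002,0.02,0,1,0,0,0.04,0,1,0,0,0.05,0,1,0,0,0.05,0,1,0,0,0.05,0,1,0,0,0.04,0,1,0,0,0.03,0,1,0,0,0.015,0,1,0,0,0.005,0,1,0,0,0,0,1,0,0,0,0],
)

```text
clock: 35.35
position: [0.5394, 0.2396, 0.1632]
ee_rot: [-3.138, 0.152, -0.001]
force: [-0.3, 0.4, -3.9]
width: 0.145
```

```bash
python3 - <<'E'
from h import *
plan([.5395,.2385,.1626],-5.55); st=arm.observe(); print(st["force"],st["dq"].round(4))
w=eyes.get_image("wrist"); cv2.imwrite("pics/w14.png",w[:,:,::-1]); s=eyes.get_image("scene"); cv2.imwrite("pics/s14.png",s[:,:,::-1]); t=eyes.get_image("top"); crop(s,330,130,130,150,4.5,"pics/s14c.png"); crop(t,210,160,110,120,5,"pics/t14c.png")
crop(w,240,20,170,220,2.7,"pics/w14c.png")
c=cam("wrist"); print(proj(c,[.606,.232,.13]))
c=cam("scene"); print([proj(c,p).round(1) for p in ([.606,.232,.13],[.4072,.2513,.13],[.606,.232,.16],[.606,.232,.2],[.4072,.2513,.16],[.4072,.2513,.2])])
E
```

```text
pos [0.5394 0.2396 0.1632] heading -5.55 toolz [ 9.e-04  3.e-04 -1.e+00] clock 35.35
shift m [0.0002 0.001  0.0006] shares [0.0005 0.0026 0.0014] n>= 1
turn about tool z share -0.0 deg -0.001480111901315695
[-0.33798261  0.40821619 -3.88883054] [ 0.0002 -0.0004 -0.0014  0.0032  0.0009  0.0004  0.0008]
[325.62261441 103.42938042]
[array([371.5, 228.5]), array([410.3, 198.1]), array([372.1, 220.1]), array([373. , 208.4]), array([411.5, 190. ]), array([413. , 178.9])]
```

View pics/w14c.png

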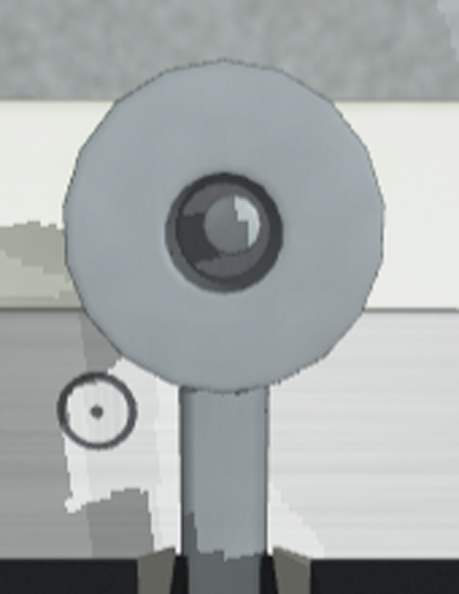

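View pics/s14c.png

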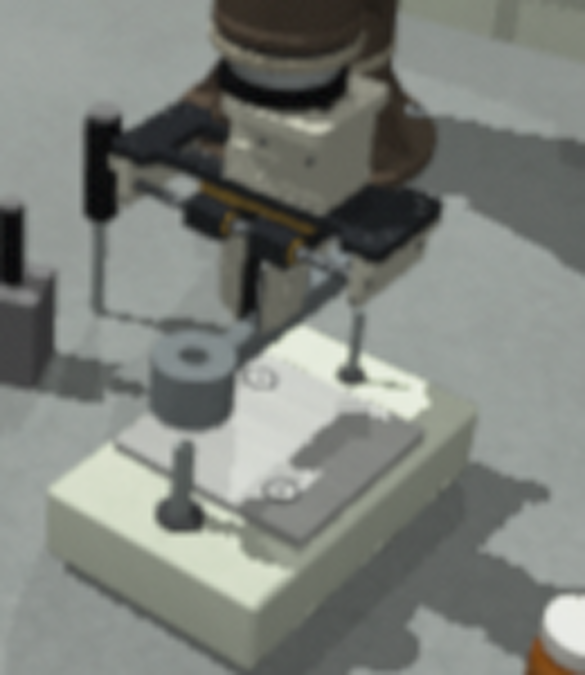

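View pics/t14c.png

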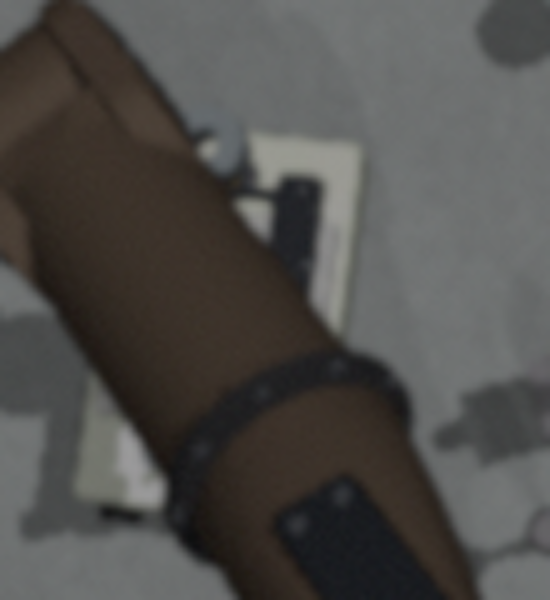

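The wrist view looks through the bore. The post top is at (325.6,103.3) and the bore rim centre at (323,106). The scene view shows the boss over the thick post and the bar level. I'll compute the residual.

```bash
python3 - <<'E'
from h import *
st=arm.observe(); c=cam("wrist",st); Rt=R.from_rotvec(st["ee_rot"]).as_matrix()
b=onplane(c,(322.8,105.8),st["position"][2]-.0026+.04); p=onplane(c,(325.6,103.3),.13)
print(b,p,"tool",(Rt.T@(p-b)), st["position"])
w=cv2.imread("pics/w14.png"); g=cv2.cvtColor(w,cv2.COLOR_BGR2GRAY)
r=hole(g,(323,105),100,26); print(r)
E
```

```text
[0.60617856 0.23381705 0.20033927] [0.60607987 0.23200666 0.13      ] tool [4.04536794e-05 1.82824609e-03 7.03388669e-02] [0.5392787  0.23945395 0.16293927]
(array([321.88261253, 106.6337158 ]), array([322.83525467, 105.5626545 ]), (42.09986114501953, 43.10334014892578), np.int32(1133))
```

Emit:
apply_moves(
  targets=[1,0,0.004,0,0,1,0,0,0,0,1,0,0,0,0,1,0,0,0,0,1,0,0,0,0,1,0,0,0,0],
)

```text
clock: 36.25
position: [0.539, 0.2378, 0.1626]
ee_rot: [3.138, -0.152, 0.0]
force: [0.3, -0.4, -3.0]
width: 0.145
```

```bash
python3 - <<'E'
from h import *
st=arm.observe(); print(st["position"],st["ee_rot"],st["force"],st["ft_torque"],st["dq"].round(4),st["width"])
w=eyes.get_image("wrist"); cv2.imwrite("pics/w15.png",w[:,:,::-1]); s=eyes.get_image("scene"); cv2.imwrite("pics/s15.png",s[:,:,::-1]); crop(s,230,130,220,150,3.6,"pics/s15c.png")
crop(w,280,50,90,110,6,"pics/w15c.png")
E
```

```text
[0.53897022 0.23778042 0.16261594] [ 3.13789705e+00 -1.52205925e-01  5.19129338e-05] [ 0.30765514 -0.39639694 -3.00937027] [ 0.04021632  0.01156079 -0.057957  ] [-0.0014  0.0014 -0.001  -0.0008 -0.0005  0.0001 -0.0006] 0.14508650228587153
```

View pics/w15c.png

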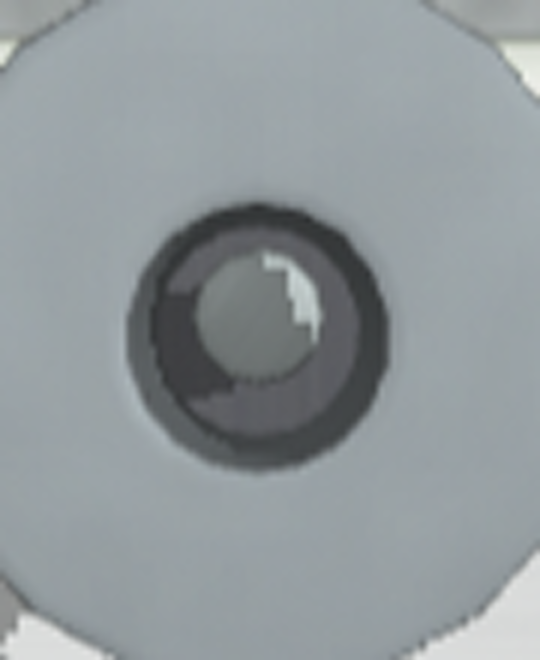

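View pics/s15c.png

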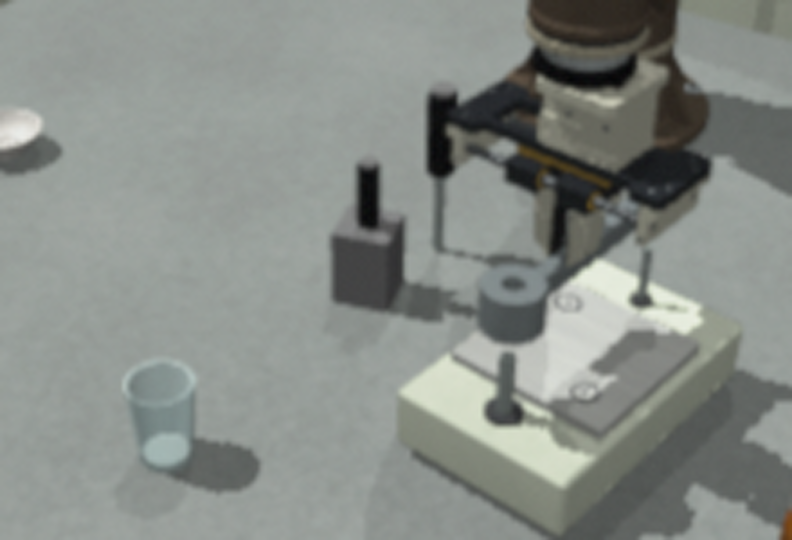

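The post now sits centred in the bore (columns 323.0 and 323.0). The bracket is level and still, and the bystanders and probe are where they were. I'm handing in.

```bash
python3 -c "
from cell import arm
print(arm.sign_off()); print(arm.observe()['clock'])"
```

```text
the job is handed in; nothing more can be done
None
the job is handed in; nothing more can be done
```

The job is handed in at about 36 s, with the bracket held level and still above the two posts. The one thing I could not see directly is the small eye over the thin post.

- **Probe:** I took it from its holder and touched the back ring first, then the front ring. Each contact lasted about 0.6 s at 4–6 N. The wrist view before each descent showed the tip inside the ring. The probe then went back into the holder, seated (9.7 N on contact) and upright.
- **Bracket grip:** I gripped the bar within about 1–2 mm of the balance point, going by the camera. The boss hole stayed at the same pixel after the lift, so the bracket did not tilt. The measured opening was about 13 mm rather than the bar's 16 mm. The grip held without slipping, and I did not look into it further.
- **Final position:** The bracket's underside is at z ≈ 0.160 m, about 30 mm above the posts. The thick post shows centred through the boss hole, with about 0.5 mm left over.
- **Small eye:** The gripper hid it from the cameras, so its alignment rests on geometry. My two estimates of the plate's angle, from the rings and from the posts, differed by about 0.3°. I used the middle value, which leaves up to about 0.5 mm of error at the eye.
- **Surroundings:** The last scene crop shows the beaker, the dish and the jar's edge where they were. I did not measure them again.

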